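# Load the cleaning tray and open the cleaner's safety cap

### The arm

A 7-joint arm with a two-finger parallel gripper is mounted at the origin on a cart in front of the work surface, level with it; the furniture and walls round the work are solid. World frame = base frame: x ahead of the robot, y to its left, z up, the work surface at z = 0. Lengths are in m, angles in degrees, forces in N, time in s.
With the tool pointing down it reaches from about 0.35 to 0.9 m from the base axis. Payload 19.9 kg.
Tool frame: the origin (TCP) lies midway between the tips of the shut fingers; the grasp point (between the pads) lies 19 mm behind it; z points along the fingers, y is the line along which they close (so a half turn about z gives the same grasp; the last joint's range is limited). The gripper opens to 85 mm and grips with 20 to 120 N. Pads are 22 mm wide; open, the fingers measure 114 mm over their backs; the gripper's body (76 mm by 85 mm) begins 54 mm behind the grasp point. The pads swing forward as they close: fully open they stand 13 mm farther back than shut.
Start: joints at [72.279, 23.915, -0.59, 92.452, 0.269, 63.638, -3.037], TCP at [0.165, -0.603, 0.231] pointing down, gripper open.
Joint ranges: [-161.28, 161.28], [-22.2, 115.67], [-73.04, 71.86], [3.21, 147.25], [-68.34, 248.33], [10.77, 114.83], [-161.83, 161.83]. Speed limits (degrees/s): [108.29, 108.29, 136.94, 136.94, 172.46, 172.46, 172.46].

### API

Orientations are given as [roll, pitch, yaw] about the fixed x, y, z axes, in that order (R = Rz(yaw) Ry(pitch) Rx(roll)).
In Python, from bench import r, cams gives the robot as it stands.
- The arm moves only by the shell command python3 -m handwheel 'ROWS' [FORCE]. ROWS is JSON, a list that holds one entry, the list of rows, each a list of 7 numbers: the closure, from 0 (fully open) to 1 (shut), then the shift along the world's x, y, z in m, then the turn, a rotation vector about the world's x, y, z in units of 5 degrees (1.0 is 5 degrees). In form: [[[hand, x, y, z, wx, wy, wz], ...]]. A call has 1 to 5 rows; each row shifts and turns the commanded pose from where the row before left it; what a row does not reach is not made up. A row lasts 1/10 s, in which the tool goes at most 50 mm and 8.59 degrees, less where a joint would pass 70% of its speed; a pose out of reach is approached as far as the arm can. A call with a gripper value outside its range is refused whole. The fingers move at their own pace and stop on an object; FORCE is the grip in N (left out, the last holds). Time passes only in rows, so rows that do not move let the fingers close. It gives the time, the measured TCP pose, the force, the opening and the grip force at its end, in the units of the state.
- r.read_state(): the state, without advancing time (a new reading comes with each control period).
- cams.grab_frame(name): name is "scene" or "top" or "wrist"; returns a dict with "pixels" (480x640x3 uint8, red, green, blue), "mtx" (3x3 intrinsics, pixels), "R" (3x3) and "t" (3): a world point X has camera coordinates R X + t. Camera axes: x right, y down, z forward; pixel columns grow to the right and rows downward; lengths in m; the calibration is good to about 2 mm. A picture is of the moment at which its call begins. There is no depth.
- r.sign_off(): hands the job in; it is judged then, once.
The state is a dict: "t": time; "qpos": joint angles; "dq": joint speeds; "effort": joint torques, N m; "eef_pos": TCP position; "eef_rot": TCP orientation; "contact_force": force on the tool from outside, world axes, zero at the start; "ft_torque": the same for the moment, N m; "grip_width": opening from 0.0 (shut) to 1.0 (fully open); "gripper_force": force on a finger pad.
Only numpy, scipy, OpenCV 4.12 (cv2) and the standard library are available. Lean on these libraries where they do the work, as an engineer would, in place of code of your own. Each camera call takes 0.05 s, during which the arm holds its last target. There are 200 camera calls.

### The job

I want to clean some grubby small things: put the earbud case, the metal pencil sharpener and the small pin tin (not the larger black tin) into the dark tray, each lying on the tray's floor beside the bottle of cleaner, and let go of them. Then open the bottle: press its safety cap down, keep it pressed while you twist it anticlockwise about a quarter turn, and lift the freed cap about 10 cm straight up. Finish while still holding the cap there, level and steady above the bottle; leave everything else where it is.

Things in the scene. Friction and masses are not known exactly. Their poses are not given: they have to be found in the camera images.
- tray: Dark open tray, 205 (its x) x 285 (its y) x 24 mm high, fixed to the desk; origin under its centre at desk level, z up. Floor 6 mm thick, rim walls 7 mm thick. A white bottle stands fixed in a low round seat (78 mm wide, 14 mm high) at the tray's -y end, about 85 mm from the tray's centre; the half of the tray towards +y is empty.
- earbud_case_center (a point): Centre (half-way up) of the white earbud case: a rounded box 27 (x) x 58 (y) x 40 mm high, standing on the desk, lid shut and staying shut, z up. Grasp it across its 27 mm.
- sharpener_center (a point): Centre (half-way up) of the small grey metal pencil sharpener: a block 15 (x) x 27 (y) mm, body 11 mm high, lying on the desk, z up. Grasp it across its 15 mm.
- pin_tin_center (a point): Centre (half-way up) of the small round tin of drawing pins, 58 mm in diameter, 24 mm high, lid fixed, lying flat.
- cap_center (a point): Centre (on the axis, half-way up) of the loose black ribbed round safety cap, 52 mm in diameter, 45 mm high, z up; closed on the bottle at the start, its top about 139 mm above the desk. It turns only anticlockwise seen from above, and only while pressed straight down over 5 mm (8 mm at most). Kept pressed, it is free to lift off after a turn of 60 to 125 degrees; a hard stop is near 130.
- bottle_top (a point): Point fixed to the white cleaner bottle, on its axis, where the centre of the closed cap lies; z up. Bottle 66 mm in diameter and 78 mm high to the base of its neck, 10 mm below the closed cap's lower edge; the shoulder slopes down and outward from there. The bottle does not move or turn.
- seal (a joint): Sprung seal in the bottle's mouth under the cap, m: 0 with the cap closed and at rest (spring force 3 N), positive as the cap is pressed down (catch clear at 0.005, about 6 N; stop on the neck at 0.008, about 8 N), -0.002 when nothing presses on it.
- puck_tin_center (a point): Centre of a black round tin, 68 mm in diameter, 30 mm high: a bystander on the desk, to be left alone.
- eraser_center (a point): Centre of a white pencil eraser in a card sleeve, 20 x 43 x 12 mm: a bystander on the desk behind the work, to be left alone.
- note_pad_center (a point): Centre of a block of sticky notes, 38 x 51 x 14 mm: a bystander on the desk, to be left alone.
- tape_roll_center (a point): Centre of a roll of masking tape lying flat, 74 mm in diameter, 19 mm high: a bystander on the desk, to be left alone.
- cap: The black safety cap as a body, its origin lies on the axis, 4.5 mm below the cap's centre; same axes as cap_center. Smooth plastic, so grip it firmly (40 N or more). Its upper 14 mm are solid, the skirt below is hollow; inside it two tabs are held under two lugs of the neck (a bayonet).
- bottle: The cleaner bottle as a body, fixed: its origin lies on its axis at its underside, on the tray's floor, 110.5 mm below bottle_top.
- earbud_case: The earbud case as a body, its origin at the centre of its underside.
- sharpener: The sharpener as a body, its origin at the centre of its underside.
- pin_tin: The pin tin as a body, its origin at the centre of its underside.
Mind the look-alikes: they are no part of the job. What is shaped like the cap but green is not meant.

How it is judged:
By the outcome, as a careful person would: the job done as asked, in the order asked, and still so for the second after the job is handed in, while the arm keeps its last pose, push and grip.
It also fails if it takes over 67 s, if anything falls off the work surface, if the arm or the gripper's body presses on something with over 40 N, if the wrist force passes 120 N, or if a joint passes its speed limit or range.

## Working session

There is one attempt and no reset: what is moved stays moved. The work goes in short steps, Python scripts to look and compute and a shell command to move; the robot and the scene stay as the last step left them, time stands still between calls to the robot, and variables do not carry over. Pictures are saved under pics/ and viewed, at most 10 in all, crops included, and the job is handed in when it is done.

```bash
mkdir -p pics; ls; python3 - <<'E'
from bench import r,cams
import cv2,numpy as np
s=r.read_state();print(s)
for n in("top","scene"):
    f=cams.grab_frame(n);cv2.imwrite(f"pics/{n}0.png",f["pixels"][...,::-1]);np.savez(f"pics/{n}0.npz",**f)
    print(n,f["mtx"].round(1).tolist(),f["R"].round(3).tolist(),f["t"].round(3).tolist())
E
```

```text
pics
{'t': 0.0, 'qpos': array([72.27767871, 23.94679059, -0.59070115, 92.48675079,  0.26821035,
       63.63870398, -3.03772725]), 'dq': array([-0.06588472,  0.07869135,  0.08064244,  0.01978496, -0.0366225 ,
        0.05523223, -0.04209909]), 'effort': array([ 1.03541088e-04, -8.64437127e+01,  6.78939577e-01, -4.34892762e+01,
        1.91598712e-02,  7.53725879e-03, -1.35929889e-05]), 'eef_pos': array([ 0.16529147, -0.60237178,  0.23066484]), 'eef_rot': array([-1.79929255e+02,  4.17188042e-03,  1.53438460e+01]), 'contact_force': array([-0.39457473, -0.74338139,  0.31132781]), 'ft_torque': array([-0.0089916 , -0.07797652, -0.01001253]), 'gripper_force': 0.0, 'grip_width': 0.9974655161209763}
top [[479.3, 0.0, 308.5], [0.0, 479.3, 242.3], [0.0, 0.0, 1.0]] [[0.002, -1.0, 0.005], [-0.998, -0.002, -0.062], [0.062, -0.005, -0.998]] [-0.074, 0.591, 1.13]
scene [[473.7, 0.0, 315.4], [0.0, 473.7, 243.7], [0.0, 0.0, 1.0]] [[-0.839, -0.545, 0.011], [-0.412, 0.62, -0.668], [0.357, -0.564, -0.744]] [0.464, 0.362, 0.909]
```

View pics/top0.png

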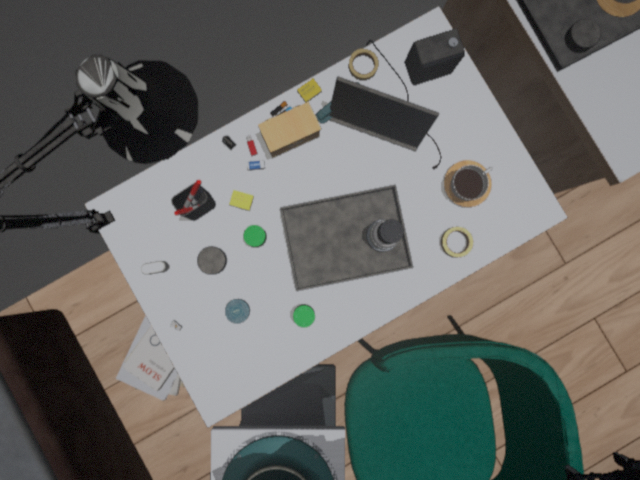

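View pics/scene0.png

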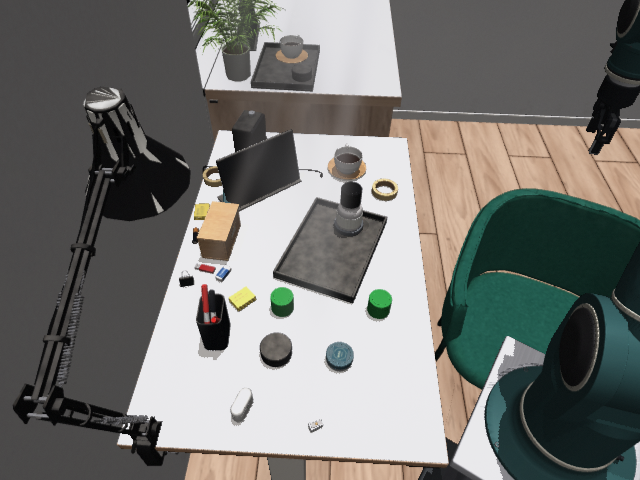

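The top view shows the tray at (346,238) with the black cap at (390,232). The white earbud case is at (154,267), the grey sharpener at (176,325), the teal tin at (237,311) and the black tin at (211,260). The green cap-like things are at (255,236) and (303,316). The scene view matches: case (241,403), sharpener (315,425), teal tin (340,355), black tin (276,349), cap (351,195).

The pin tin could be teal (237,311) or black (211,260). The smaller teal one fits, because the bystander is described as the black one. I'll confirm with an enlarged crop and measure.

```bash
cat > h.py <<'E'
import numpy as np,cv2
def ray(f,u,v,z):
    C=-f["R"].T@f["t"]; d=f["R"].T@np.linalg.inv(f["mtx"])@[u,v,1.]
    return C+d*(z-C[2])/d[2]
def proj(f,X):
    p=f["mtx"]@(f["R"]@np.asarray(X,float)+f["t"]); return p[:2]/p[2]
def tri(fs,uvs):
    A=np.zeros((3,3));b=np.zeros(3)
    for f,(u,v) in zip(fs,uvs):
        C=-f["R"].T@f["t"]; d=f["R"].T@np.linalg.inv(f["mtx"])@[u,v,1.]; d/=np.linalg.norm(d)
        P=np.eye(3)-np.outer(d,d); A+=P; b+=P@C
    return np.linalg.solve(A,b)
E
python3 - <<'E'
import numpy as np,cv2
from h import *
T=np.load("pics/top0.npz");S=np.load("pics/scene0.npz")
T={k:T[k] for k in T};S={k:S[k] for k in S}
c=lambda f,x0,y0,x1,y1,k:cv2.resize(f["pixels"][y0:y1,x0:x1,::-1],None,fx=k,fy=k,interpolation=cv2.INTER_CUBIC)
a=c(T,130,180,430,340,2.66);b=c(S,220,170,420,440,2)
b=cv2.rotate(b,cv2.ROTATE_90_COUNTERCLOCKWISE)[:170] if 0 else b
cv2.imwrite("pics/crop_top.png",a);
cv2.imwrite("pics/crop_scene.png",b)
for n,f,box in(("top",T,(130,180,430,340)),("scene",S,(220,170,420,440))):
    x0,y0,x1,y1=box
    p=f["pixels"][y0:y1,x0:x1]
    print(n,"desk",np.median(p.reshape(-1,3),0))
    hsv=cv2.cvtColor(p,cv2.COLOR_RGB2HSV)
    g=p.astype(int).min(2)
    m=((g<165)).astype(np.uint8)
    cs,_=cv2.findContours(m,cv2.RETR_EXTERNAL,cv2.CHAIN_APPROX_NONE)
    for q in cs:
        A=cv2.contourArea(q)
        if A<15: continue
        rc=cv2.minAreaRect(q); print(A,np.round(rc[0],1)+[x0,y0],np.round(rc[1],1),round(rc[2],1))
E
```

```text
top desk [173. 174. 177.]
81.0 [176.2 324.9] [13.   8.2] 31.0
489.5 [302.5 315. ] [24. 25.] 90.0
530.0 [237.  310.5] [25. 26.] 90.0
1481.0 [393. 318.] [42. 72.] 90.0
758.5 [144.5 312.5] [29. 53.] 0.0
109.5 [155.4 267.1] [13.1 27.8] 84.3
727.5 [211.5 260. ] [30. 31.] 90.0
465.5 [254.3 236.3] [24.7 24. ] 45.0
367.5 [241.1 200.2] [23.1 17.9] 15.9
10402.0 [345.7 237.4] [ 88.  121.8] 78.8
1237.5 [191.7 203. ] [34.7 42.7] 56.3
scene desk [233. 233. 235.]
33.0 [314.6 425.7] [ 8.9 13.9] 63.4
204.5 [243.5 409.7] [16.1 34.9] 47.9
684.0 [339. 357.] [30. 28.] 90.0
932.5 [275. 351.] [36. 32.] 90.0
403.0 [225. 323.] [58. 10.] 90.0
619.5 [378.7 304.8] [23.5 32.3] 14.0
608.5 [281.  302.5] [31. 24.] 90.0
375.0 [241.9 298.9] [17.5 25. ] 56.3
79.5 [225. 274.] [10. 14.] 0.0
439.5 [384.1 190. ] [26.2 21.5] 8.1
249.0 [415. 203.] [66.  8.] 90.0
8150.0 [335.9 231. ] [ 86.1 135. ] 22.3
3092.0 [260.5 217. ] [94. 81.] 90.0
```

View pics/crop_top.png

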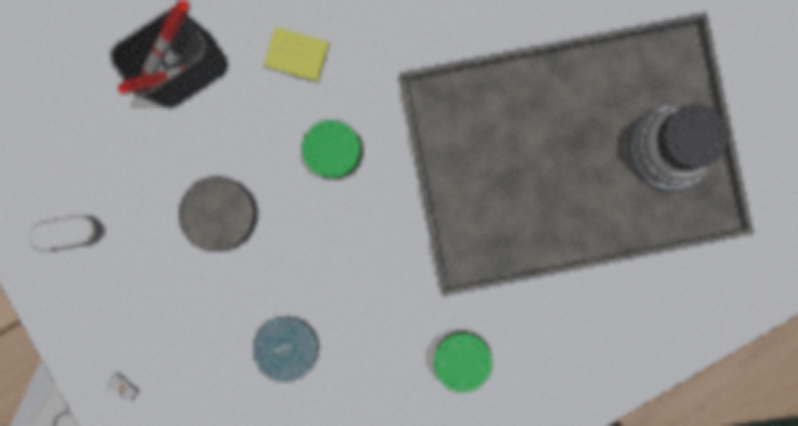

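View pics/crop_scene.png

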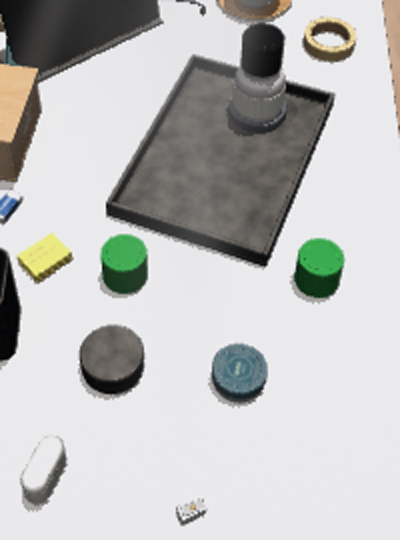

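The crop confirms it: the teal tin (25 px) is smaller than the black one (30 px), so teal is the pin tin. The cap on the bottle is black, top centre at about (391,231). Next I'll compute positions.

```bash
python3 - <<'E'
import numpy as np,cv2
from h import *
T=np.load("pics/top0.npz");S=np.load("pics/scene0.npz")
T={k:T[k] for k in T};S={k:S[k] for k in S}
pr=lambda n,a:print(n,np.round(a,4))
pr("C",-T["R"].T@T["t"])
pr("tin",ray(T,237,310.5,.022)); pr("tin s",ray(S,339,356,.014))
pr("black",ray(T,211.5,260,.028)); pr("green1",ray(T,302.5,315,.04));pr("green2",ray(T,254.3,236.3,.04))
pr("yellow",ray(T,241.1,200.2,.012)); pr("cup",ray(T,191.7,203,.05))
pr("case top",ray(T,153.3,267.6,.04)); pr("case ctr s",ray(S,241.5,404,.02))
pr("sharp",ray(T,176.2,324.9,.008)); pr("sharp s",ray(S,315,425.5,.006))
pr("cap top",ray(T,390.9,231.1,.139)); pr("cap tri",tri([T,S],[(390.9,231.1),(352,189)]))
# tray corners: rim
g=T["pixels"].astype(int).min(2)[180:340,130:430]; m=(g<140).astype(np.uint8)
cs,_=cv2.findContours(m,cv2.RETR_EXTERNAL,cv2.CHAIN_APPROX_NONE)
q=max([c for c in cs if 9000<cv2.contourArea(c)<12000],key=cv2.contourArea).reshape(-1,2)+[130,180]
P=np.array([ray(T,u,v,.02)[:2] for u,v in q.astype(float)]).astype(np.float32)
rc=cv2.minAreaRect(P);print("tray",rc)
# case & sharpener finer: white case brighter than desk? print intensities
for n,f,b in(("case",T,(138,256,172,278)),):
    print(f["pixels"][b[1]:b[3],b[0]:b[2]].mean(2).astype(int))
# sharpener, deviation from desk
p=T["pixels"][314:336,164:190].mean(2);print(p.astype(int))
E
```

```text
C [ 0.52   -0.0678  1.1647]
tin [0.4284 0.0958 0.022 ]
tin s [0.4306 0.0983 0.014 ]
black [0.5476 0.1566 0.028 ]
green1 [ 0.4197 -0.0594  0.04  ]
green2 [0.6033 0.0545 0.04  ]
yellow [0.6929 0.0903 0.012 ]
cup [0.6803 0.2005 0.05  ]
case top [0.5292 0.29   0.04  ]
case ctr s [0.534  0.2938 0.02  ]
sharp [0.3929 0.2426 0.008 ]
sharp s [0.3948 0.246  0.006 ]
cap top [ 0.6079 -0.2496  0.139 ]
cap tri [ 0.6089 -0.2496  0.1363]
tray ((0.6034179329872131, -0.16218791902065277), (0.2059600055217743, 0.2876547574996948), 11.424555778503418)
[[175 174 176 175 175 175 174 175 175 175 174 176 174 174 177 176 174 176
  176 174 176 175 175 175 176 175 175 176 176 175 176 176 176 176]
 [174 175 175 174 176 175 175 176 176 175 175 176 176 175 176 174 176 175
  175 176 175 176 175 176 176 177 176 175 175 175 176 174 176 175]
 [175 175 175 174 175 174 174 175 176 175 174 176 175 174 175 176 176 176
  175 175 174 176 174 175 175 177 176 175 175 176 176 175 176 174]
 [176 175 176 175 176 176 174 174 176 175 176 175 175 175 175 174 175 174
  174 174 173 174 175 172 174 173 173 174 175 174 177 176 175 17
[... 4240 characters left out ...]
47 140 161
  173 174 174 175 174 175 175 175]
 [175 174 175 175 175 175 175 175 173 176 174 171 169 165 164 154 156 170
  174 175 176 175 175 176 175 175]
 [174 174 174 175 174 174 175 175 175 175 174 174 175 173 172 169 171 174
  174 174 175 176 173 175 175 176]
 [175 174 175 173 174 175 175 175 175 175 175 173 175 176 175 175 174 175
  175 175 174 174 176 175 175 176]
 [174 174 175 176 175 174 174 176 174 174 175 174 174 174 174 175 174 175
  175 175 175 175 175 175 175 176]
 [174 175 175 176 175 174 174 175 175 174 176 176 175 174 175 175 174 176
  175 175 175 176 175 175 175 176]
 [175 174 174 174 174 175 175 174 175 173 174 175 175 175 175 175 176 175
  175 175 175 175 175 177 176 175]]
```

```bash
python3 -m handwheel '[[[0,0.03,0.02,0.02,0,0,0],[0,0.03,0.02,0.02,0,0,0],[0,0.03,0.02,0.02,0,0,0],[0,0.03,0.02,0.02,0,0,0],[0,0.03,0.02,0.02,0,0,0]]]' 40
python3 -m handwheel '[[[0,0.025,0.04,0,0,0,1.6],[0,0.025,0.04,0,0,0,1.6],[0,0.025,0.04,0,0,0,1.6],[0,0.025,0.04,0,0,0,1.6],[0,0.025,0.04,0,0,0,1.6]]]'
python3 -m handwheel '[[[0,0,0.04,0,0,0,1.6],[0,0,0.04,0,0,0,1.6],[0,0,0.04,0,0,0,1.6],[0,0,0.04,0,0,0,1.6],[0,0,0.04,0,0,0,1.6]]]'
python3 -m handwheel '[[[0,0,0.045,0,0,0,0],[0,0,0.045,0,0,0,0],[0,0,0.045,0,0,0,0],[0,0,0.045,0,0,0,0],[0,0,0,0,0,0,0]]]'
```

```text
t: 0.6
eef_pos: [0.3163, -0.5016, 0.3319]
eef_rot: [-180.0, 0.0, 15.3]
contact_force: [0.7, -0.5, -0.3]
grip_width: 0.997
gripper_force: 0.0
t: 1.1
eef_pos: [0.4409, -0.3009, 0.3312]
eef_rot: [-180.0, 0.0, 55.7]
contact_force: [0.6, -0.6, 0.4]
grip_width: 1.004
gripper_force: 0.0
t: 1.6
eef_pos: [0.44, -0.1011, 0.3311]
eef_rot: [-180.0, 0.0, 95.7]
contact_force: [1.3, 0.6, -0.0]
grip_width: 0.998
gripper_force: 0.0
t: 2.1
eef_pos: [0.4396, 0.0826, 0.3315]
eef_rot: [180.0, -0.0, 95.8]
contact_force: [-0.1, -1.4, -0.7]
grip_width: 1.0
gripper_force: 0.0
```

```bash
python3 -m handwheel '[[[0,0,0.04,0,0,0,0],[0,0,0.04,0,0,0,0],[0,0,0.02,0,0,0,0],[0,0,0,0,0,0,0]]]'
python3 - <<'E'
from bench import cams
import cv2,numpy as np
f=cams.grab_frame("wrist");cv2.imwrite("pics/w1.png",f["pixels"][...,::-1]);np.savez("pics/w1.npz",**f)
from h import *
for n,X in dict(tin=(.429,.097,.02),case=(.534,.295,.02),sharp=(.394,.244,.006)).items():print(n,proj(f,X).round())
E
```

```text
t: 2.5
eef_pos: [0.4398, 0.1798, 0.3311]
eef_rot: [-180.0, -0.1, 95.6]
contact_force: [-0.2, -0.9, -0.2]
grip_width: 0.996
gripper_force: 0.0
tin [302. 259.]
case [416.  92.]
sharp [282. 128.]
```

View pics/w1.png

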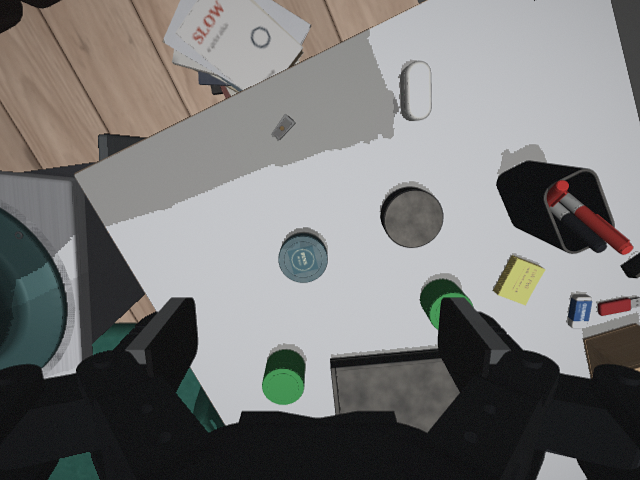

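The wrist view shows the pin tin at (303,256), the sharpener at (284,127) lying in shadow, and the case at (416,91). All three agree with the projected estimates. I'll refine them.

```bash
python3 - <<'E'
import numpy as np,cv2
from h import *
f=np.load("pics/w1.npz");f={k:f[k] for k in f}
p=f["pixels"];g=cv2.cvtColor(p,cv2.COLOR_RGB2GRAY)
def rect(m,off,z,n):
    cs,_=cv2.findContours(m.astype(np.uint8),cv2.RETR_EXTERNAL,cv2.CHAIN_APPROX_NONE)
    q=max(cs,key=cv2.contourArea).reshape(-1,2)+off
    P=np.array([ray(f,u,v,z)[:2] for u,v in q.astype(float)]).astype(np.float32)
    rc=cv2.minAreaRect(P);print(n,np.round(rc[0],4),np.round(rc[1],4),round(rc[2],1),"px",q.min(0),q.max(0))
hsv=cv2.cvtColor(p,cv2.COLOR_RGB2HSV)
s=hsv[220:300,265:340]; rect((s[...,0]>85)&(s[...,0]<115)&(s[...,1]>60),[265,220],.022,"tin")
b=p[110:145,265:305]; print("shadow",np.median(b.reshape(-1,3),0))
d=np.abs(b.astype(int)-np.median(b.reshape(-1,3),0)).max(2)
rect(cv2.morphologyEx((d>12).astype(np.uint8),cv2.MORPH_CLOSE,np.ones((3,3))),[265,110],.008,"sharp")
cv2.imwrite("pics/w1c.png",np.hstack([cv2.resize(p[105:150,260:310,::-1],(400,360),interpolation=cv2.INTER_CUBIC),cv2.resize(p[45:135,380:450,::-1],(280,360),interpolation=cv2.INTER_CUBIC)]))
E
```

```text
tin [0.4289 0.1009] [0.0308 0.0393] 19.8 px [287 241] [318 274]
shadow [145. 145. 143.]
sharp [0.3944 0.2446] [0.0292 0.0156] 57.1 px [271 114] [295 140]
```

View pics/w1c.png

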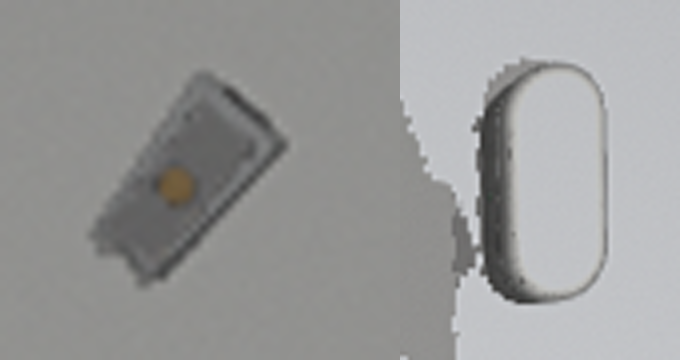

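Left of the crop is the sharpener, long axis tilted, centred at about (283,127). Right is the case, about px 401–431 × 60–120, and the tin outline was fragmented. I'll finish the case and tin numbers.

```bash
python3 - <<'E'
import numpy as np,cv2
from h import *
f=np.load("pics/w1.npz");f={k:f[k] for k in f}
p=f["pixels"];g=cv2.cvtColor(p,cv2.COLOR_RGB2GRAY)
a=ray(f,431.5,105,.03);b=ray(f,431.7,78,.03);d=b-a;print("case axis",np.degrees(np.arctan2(d[1],d[0]))-90, "right edge",a,b)
print("case c",ray(f,416,90.5,.02),"left",ray(f,401,90,.005),"top",ray(f,418,60.5,.03),"bot",ray(f,415,120.5,.012))
hsv=cv2.cvtColor(p,cv2.COLOR_RGB2HSV)[225:295,270:340]
m=(hsv[...,1]>40).astype(np.uint8);ys,xs=np.nonzero(m);print(xs.min()+270,xs.max()+270,ys.min()+225,ys.max()+225)
hull=cv2.convexHull(np.c_[xs,ys].astype(np.int32)+[270,225]).reshape(-1,2)
P=np.array([ray(f,*map(float,q),.02)[:2] for q in hull]).astype(np.float32);print("tin",cv2.minEnclosingCircle(P))
E
```

```text
case axis 9.275657572251617 right edge [0.55012989 0.28262886 0.03      ] [0.54584365 0.30887325 0.03      ]
case c [0.53385216 0.29639049 0.02      ] left [0.52067477 0.29700785 0.005     ] top [0.5290662  0.32406817 0.03      ] bot [0.53949697 0.26632278 0.012     ]
279 326 233 281
tin ((0.42960652709007263, 0.09875684976577759), 0.030470360070466995)
```

```bash
python3 -m handwheel '[[[0,-0.009,0.013,-0.045,0,0,-1.54],[0,-0.009,0.013,-0.045,0,0,-1.54],[0,-0.009,0.013,-0.045,0,0,-1.54],[0,-0.009,0.013,-0.045,0,0,-1.54],[0,-0.009,0.013,-0.045,0,0,-1.54]]]'
python3 -m handwheel '[[[0,0,0,-0.025,0,0,0],[0,0,0,-0.025,0,0,0],[0,0,0,-0.025,0,0,0],[0,0,0,-0.015,0,0,0],[0,0,0,-0.007,0,0,0]]]'
python3 -m handwheel '[[[0,0,0,-0.005,0,0,0],[0,0,0,0,0,0,0]]]'
```

```text
t: 3.05
eef_pos: [0.3974, 0.2388, 0.1126]
eef_rot: [180.0, 0.0, 57.8]
contact_force: [1.4, -0.4, -0.4]
grip_width: 1.003
gripper_force: 0.0
t: 3.55
eef_pos: [0.3974, 0.2389, 0.0163]
eef_rot: [-180.0, 0.1, 58.1]
contact_force: [0.2, -0.3, -0.7]
grip_width: 1.001
gripper_force: 0.0
t: 3.75
eef_pos: [0.3978, 0.2398, 0.0125]
eef_rot: [180.0, -0.0, 58.2]
contact_force: [-0.4, 0.5, -0.1]
grip_width: 1.002
gripper_force: 0.0
```

```bash
python3 -m handwheel '[[[0,-0.003,0.005,-0.004,0,0,-0.2],[0,0,0,-0.004,0,0,0],[0.6,0,0,0,0,0,0],[1,0,0,0,0,0,0],[1,0,0,0,0,0,0]]]' 30
python3 -m handwheel '[[[1,0,0,0,0,0,0],[1,0,0,0,0,0,0],[1,0,0,0,0,0,0],[1,0,0,0,0,0,0]]]'
```

```text
t: 4.25
eef_pos: [0.3948, 0.2448, 0.0046]
eef_rot: [180.0, -0.0, 57.2]
contact_force: [-1.2, 0.8, -0.9]
grip_width: 0.517
gripper_force: 0.0
t: 4.65
eef_pos: [0.3946, 0.2449, 0.0045]
eef_rot: [180.0, 0.0, 57.2]
contact_force: [-1.3, -1.6, 5.8]
grip_width: 0.16
gripper_force: 30.7
```

```bash
python3 -m handwheel '[[[1,0,0,0.02,0,0,0],[1,0,0,0.04,0,0,0],[1,0.01,-0.03,0.045,0,0,1.1],[1,0.0175,-0.04,0,0,0,1.1],[1,0.0175,-0.04,0,0,0,1.1]]]'
python3 -m handwheel '[[[1,0.0175,-0.04,0,0,0,1.1],[1,0.0175,-0.04,0,0,0,1.1],[1,0.0175,-0.04,0,0,0,1.1],[1,0.0175,-0.04,0,0,0,1.1],[1,0.0175,-0.04,0,0,0,1.1]]]'
python3 -m handwheel '[[[1,0.007,-0.009,0,0,0,0],[1,0,0,0,0,0,0]]]'
```

```text
t: 5.15
eef_pos: [0.4396, 0.1368, 0.106]
eef_rot: [179.8, -0.0, 73.9]
contact_force: [0.7, -0.2, -1.0]
grip_width: 0.159
gripper_force: 30.0
t: 5.65
eef_pos: [0.5265, -0.0641, 0.1049]
eef_rot: [180.0, 0.0, 101.3]
contact_force: [0.8, 0.3, 0.6]
grip_width: 0.163
gripper_force: 30.0
t: 5.85
eef_pos: [0.5335, -0.0727, 0.1044]
eef_rot: [180.0, -0.0, 100.9]
contact_force: [0.7, 0.1, 0.7]
grip_width: 0.164
gripper_force: 30.0
```

```bash
python3 -m handwheel '[[[1,0,0,-0.02,0,0,0],[1,0,0,-0.02,0,0,0],[1,0,0,-0.02,0,0,0],[1,0,0,-0.015,0,0,0],[1,0,0,-0.009,0,0,0]]]'
python3 -m handwheel '[[[1,0,0,-0.005,0,0,0],[1,0,0,-0.003,0,0,0],[1,0,0,0,0,0,0]]]'
```

```text
t: 6.35
eef_pos: [0.5325, -0.0699, 0.0198]
eef_rot: [-180.0, -0.0, 101.2]
contact_force: [-0.2, -0.7, 0.2]
grip_width: 0.158
gripper_force: 30.0
t: 6.65
eef_pos: [0.5332, -0.0709, 0.0129]
eef_rot: [180.0, 0.0, 101.1]
contact_force: [-0.2, 0.6, -0.4]
grip_width: 0.159
gripper_force: 30.0
```

```bash
python3 -m handwheel '[[[1,0,0,-0.002,0,0,0],[0.9,0,0,0,0,0,0],[0.65,0,0,0,0,0,0],[0.6,0,0,0,0,0,0],[0.6,0,0,0,0,0,0]]]'
python3 -m handwheel '[[[0.6,0,0,0.02,0,0,0],[0.6,0,0,0.04,0,0,0],[0.2,0,0,0.04,0,0,0],[0,-0.02,0.035,0,0,0,0],[0,-0.02,0.035,0,0,0,0]]]'
python3 -m handwheel '[[[0,-0.02,0.035,0,0,0,0],[0,-0.02,0.035,0,0,0,0],[0,-0.02,0.03,0,0,0,0],[0,0,0,0,0,0,0]]]'
```

```text
t: 7.15
eef_pos: [0.5331, -0.0711, 0.0109]
eef_rot: [180.0, 0.0, 101.1]
contact_force: [1.0, 0.0, -0.1]
grip_width: 0.401
gripper_force: 0.0
t: 7.65
eef_pos: [0.4932, -0.0009, 0.1117]
eef_rot: [179.9, 0.0, 101.0]
contact_force: [-0.1, 1.6, 0.1]
grip_width: 0.89
gripper_force: 0.0
t: 8.05
eef_pos: [0.4309, 0.1024, 0.1111]
eef_rot: [180.0, -0.0, 101.5]
contact_force: [-0.2, -0.0, -0.4]
grip_width: 1.001
gripper_force: 0.0
```

```bash
python3 -m handwheel '[[[0,-0.001,-0.004,-0.02,0,0,0],[0,0,0,-0.025,0,0,0],[0,0,0,-0.025,0,0,0],[0,0,0,-0.02,0,0,0],[0,0,0,-0.01,0,0,0]]]'
python3 -m handwheel '[[[0,0,0,-0.006,0,0,0],[0,0,0,-0.002,0,0,0],[0,0,0,0,0,0,0]]]'
```

```text
t: 8.55
eef_pos: [0.4316, 0.0947, 0.0094]
eef_rot: [-179.9, -0.0, 101.1]
contact_force: [1.3, 0.5, -0.3]
grip_width: 1.002
gripper_force: 0.0
t: 8.85
eef_pos: [0.4324, 0.095, 0.0031]
eef_rot: [179.9, 0.0, 101.1]
contact_force: [-0.5, 0.1, 0.2]
grip_width: 0.999
gripper_force: 0.0
```

```bash
python3 -m handwheel '[[[0,-0.003,0.0035,-0.002,0,0,0],[0.3,0,0,0,0,0,0],[0.5,0,0,0,0,0,0],[0.7,0,0,0,0,0,0],[1,0,0,0,0,0,0]]]' 30
python3 -m handwheel '[[[1,0,0,0,0,0,0],[1,0,0,0,0,0,0]]]'
```

```text
t: 9.35
eef_pos: [0.4292, 0.0986, 0.0012]
eef_rot: [180.0, 0.0, 101.1]
contact_force: [-3.7, -0.1, 13.1]
grip_width: 0.656
gripper_force: 29.0
t: 9.55
eef_pos: [0.4292, 0.0985, 0.0012]
eef_rot: [180.0, 0.0, 101.1]
contact_force: [-3.4, -0.7, 13.4]
grip_width: 0.659
gripper_force: 29.0
```

```bash
python3 -m handwheel '[[[1,0,0,0.01,0,0,0],[1,0,0,0.03,0,0,0],[1,0,0,0.04,0,0,0],[1,0.02,-0.02,0.02,0,0,0],[1,0.03,-0.029,0,0,0,0]]]'
python3 -m handwheel '[[[1,0.03,-0.029,0,0,0,0],[1,0.03,-0.029,0,0,0,0],[1,0.03,-0.029,0,0,0,0],[1,0.03,-0.029,0,0,0,0],[1,0.022,-0.02,0,0,0,0]]]'
python3 -m handwheel '[[[1,0,0,-0.01,0,0,0],[1,0,0,-0.01,0,0,0]]]'
```

```text
t: 10.05
eef_pos: [0.4803, 0.05, 0.1043]
eef_rot: [179.7, 0.1, 101.3]
contact_force: [1.5, 0.7, -1.3]
grip_width: 0.659
gripper_force: 33.0
t: 10.55
eef_pos: [0.6223, -0.0892, 0.1012]
eef_rot: [180.0, 0.0, 101.0]
contact_force: [0.5, -0.3, -0.6]
grip_width: 0.661
gripper_force: 33.0
t: 10.75
eef_pos: [0.621, -0.0867, 0.0806]
eef_rot: [180.0, -0.0, 101.1]
contact_force: [0.1, -0.2, -1.1]
grip_width: 0.659
gripper_force: 33.0
```

```bash
python3 -m handwheel '[[[1,0.002,0,-0.02,0,0,0],[1,0,0,-0.02,0,0,0],[1,0,0,-0.015,0,0,0],[1,0,0,-0.008,0,0,0],[1,0,0,-0.004,0,0,0]]]'
python3 -m handwheel '[[[1,0,0,-0.003,0,0,0],[1,0,0,-0.002,0,0,0],[1,0,0,0,0,0,0]]]'
```

```text
t: 11.25
eef_pos: [0.6227, -0.0861, 0.0129]
eef_rot: [-180.0, -0.0, 101.2]
contact_force: [-0.6, -0.1, -0.1]
grip_width: 0.651
gripper_force: 33.0
t: 11.55
eef_pos: [0.6232, -0.0866, 0.009]
eef_rot: [180.0, 0.0, 101.1]
contact_force: [0.1, -0.3, -0.9]
grip_width: 0.655
gripper_force: 33.0
```

```bash
python3 -m handwheel '[[[1,0,0,-0.0015,0,0,0],[0.6,0,0,0,0,0,0],[0.2,0,0,0,0,0,0],[0.18,0,0,0,0,0,0],[0.18,0,0,0,0,0,0]]]'
python3 -m handwheel '[[[0.18,0,0,0.02,0,0,0],[0.18,0,0,0.04,0,0,0],[0.1,0,0,0.045,0,0,0],[0,-0.008,0.04,0.03,0,0,0],[0,-0.01,0.042,0,0,0,0]]]'
python3 -m handwheel '[[[0,-0.01,0.042,0,0,0,0],[0,-0.01,0.042,0,0,0,0],[0,-0.01,0.042,0,0,0,0],[0,-0.01,0.042,0,0,0,0],[0,-0.01,0.042,0,0,0,0]]]'
python3 -m handwheel '[[[0,-0.01,0.042,0,0,0,-0.4],[0,-0.01,0.04,0,0,0,0],[0,0,0,0,0,0,0]]]'
```

```text
t: 12.05
eef_pos: [0.6231, -0.0865, 0.0073]
eef_rot: [180.0, 0.0, 101.1]
contact_force: [-0.2, 0.1, -0.5]
grip_width: 0.82
gripper_force: 0.0
t: 12.55
eef_pos: [0.6071, -0.0047, 0.1475]
eef_rot: [179.6, 0.1, 101.0]
contact_force: [0.6, 1.7, -0.9]
grip_width: 0.998
gripper_force: 0.0
t: 13.05
eef_pos: [0.5546, 0.2067, 0.1435]
eef_rot: [179.9, 0.0, 101.1]
contact_force: [0.2, 0.4, -0.4]
grip_width: 1.0
gripper_force: 0.0
t: 13.35
eef_pos: [0.5323, 0.2934, 0.1439]
eef_rot: [179.9, -0.2, 99.6]
contact_force: [-1.1, -1.1, -0.0]
grip_width: 1.001
gripper_force: 0.0
```

```bash
python3 -m handwheel '[[[0,0.001,0.002,-0.025,0,0,0],[0,0,0,-0.025,0,0,0],[0,0,0,-0.025,0,0,0],[0,0,0,-0.025,0,0,0],[0,0,0,-0.02,0,0,0]]]'
python3 -m handwheel '[[[0,0,0,-0.01,0,0,0],[0,0,0,-0.006,0,0,0],[0,0,0,0,0,0,0]]]'
```

```text
t: 13.85
eef_pos: [0.5363, 0.2887, 0.0219]
eef_rot: [180.0, 0.0, 99.1]
contact_force: [-0.7, 1.2, 0.2]
grip_width: 1.002
gripper_force: 0.0
t: 14.15
eef_pos: [0.5363, 0.289, 0.0063]
eef_rot: [180.0, -0.0, 99.1]
contact_force: [0.2, 0.3, -0.2]
grip_width: 0.998
gripper_force: 0.0
```

```bash
python3 -m handwheel '[[[0,-0.002,0.006,0.001,0,0,0],[0.4,0,0,0,0,0,0],[0.6,0,0,0,0,0,0],[0.8,0,0,0,0,0,0],[1,0,0,0,0,0,0]]]' 30
python3 -m handwheel '[[[1,0,0,0,0,0,0],[1,0,0,0,0,0,0]]]'
```

```text
t: 14.65
eef_pos: [0.5343, 0.2948, 0.007]
eef_rot: [180.0, 0.0, 99.1]
contact_force: [0.2, 0.2, 0.6]
grip_width: 0.33
gripper_force: 0.0
t: 14.85
eef_pos: [0.5343, 0.295, 0.007]
eef_rot: [180.0, 0.0, 99.1]
contact_force: [-0.5, -0.4, 4.9]
grip_width: 0.3
gripper_force: 30.0
```

```bash
python3 -m handwheel '[[[1,0,0,0.01,0,0,0],[1,0,0,0.03,0,0,0],[1,0,0,0.04,0,0,0],[1,0,-0.02,0.035,0,0,0],[1,0.0015,-0.042,0,0,0,0]]]'
python3 -m handwheel '[[[1,0.0015,-0.042,0,0,0,0.46],[1,0.0015,-0.042,0,0,0,0],[1,0.0015,-0.042,0,0,0,0],[1,0.0015,-0.042,0,0,0,0],[1,0.0015,-0.042,0,0,0,0]]]'
python3 -m handwheel '[[[1,0.0015,-0.042,0,0,0,0],[1,0.0015,-0.042,0,0,0,0],[1,0.0015,-0.042,0,0,0,0],[1,0.001,-0.035,0,0,0,0],[1,0,0,0,0,0,0]]]'
```

```text
t: 15.35
eef_pos: [0.5365, 0.2366, 0.127]
eef_rot: [179.6, -0.2, 99.4]
contact_force: [1.3, -0.6, -1.0]
grip_width: 0.296
gripper_force: 29.6
t: 15.85
eef_pos: [0.5429, 0.0213, 0.1225]
eef_rot: [180.0, 0.0, 101.4]
contact_force: [1.1, -0.3, -2.4]
grip_width: 0.302
gripper_force: 29.6
t: 16.35
eef_pos: [0.5482, -0.1434, 0.122]
eef_rot: [-180.0, 0.1, 101.0]
contact_force: [0.3, 1.4, -0.0]
grip_width: 0.297
gripper_force: 29.6
```

```bash
python3 -m handwheel '[[[1,0,0,-0.025,0,0,0],[1,0,0,-0.025,0,0,0],[1,0,0,-0.025,0,0,0],[1,0,0,-0.015,0,0,0],[1,0,0,-0.008,0,0,0]]]'
python3 -m handwheel '[[[1,0,0,-0.005,0,0,0],[1,0,0,-0.003,0,0,0],[1,0,0,-0.001,0,0,0],[1,0,0,0,0,0,0]]]'
```

```text
t: 16.85
eef_pos: [0.5484, -0.1376, 0.0231]
eef_rot: [-180.0, -0.0, 101.4]
contact_force: [0.8, 0.1, 0.5]
grip_width: 0.302
gripper_force: 29.6
t: 17.25
eef_pos: [0.549, -0.1381, 0.0153]
eef_rot: [179.9, 0.0, 101.4]
contact_force: [0.4, -1.0, -0.7]
grip_width: 0.301
gripper_force: 29.6
```

```bash
python3 -m handwheel '[[[1,0,0,-0.0015,0,0,0],[0.9,0,0,0,0,0,0],[0.6,0,0,0,0,0,0],[0.5,0,0,0,0,0,0],[0.45,0,0,0,0,0,0]]]'
python3 -m handwheel '[[[0.45,0,0,0.015,0,0,0],[0.45,0,0,0.035,0,0,0],[0.45,0,0,0.045,0,0,0],[0.2,0,0,0.045,0,0,0],[0,0,0,0.045,0,0,0]]]'
python3 -m handwheel '[[[0,0,0,0.045,0,0,0],[0,0,0,0.045,0,0,0],[0,0,0,0.045,0,0,0],[0,0,0,0,0,0,0]]]'
python3 - <<'E'
from bench import cams
import cv2,numpy as np
from h import *
f=cams.grab_frame("wrist");cv2.imwrite("pics/w2.png",f["pixels"][...,::-1]);np.savez("pics/w2.npz",**f)
print("C",-f["R"].T@f["t"],"fwd",f["R"][2],"cap px",proj(f,(.608,-.2495,.139)))
E
```

```text
t: 17.75
eef_pos: [0.5487, -0.138, 0.0134]
eef_rot: [180.0, 0.0, 101.4]
contact_force: [-0.5, -0.8, -0.4]
grip_width: 0.549
gripper_force: 0.0
t: 18.25
eef_pos: [0.5483, -0.1376, 0.2013]
eef_rot: [180.0, 0.0, 101.5]
contact_force: [0.3, -0.1, 0.2]
grip_width: 0.873
gripper_force: 0.0
t: 18.65
eef_pos: [0.5502, -0.1372, 0.34]
eef_rot: [179.6, 0.2, 101.5]
contact_force: [-0.1, 1.1, -1.1]
grip_width: 1.0
gripper_force: 0.0
C [ 0.53611186 -0.07259569  0.48268099] fwd [ 0.05915597 -0.25498632 -0.96513344] cap px [351.88918615 333.9153123 ]
```

View pics/w2.png

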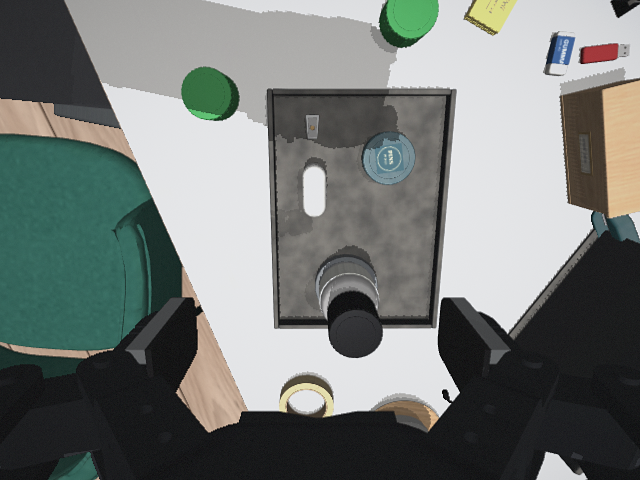

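The wrist view shows the sharpener (312,126), pin tin (388,158) and case (314,190) all on the tray floor. The black cap top is at about (355,333). Next I'll locate the cap axis.

```bash
python3 - <<'E'
import numpy as np,cv2
from h import *
L=lambda n:{k:v for k,v in np.load(f"pics/{n}.npz").items()}
W=L("w2");T=L("top0");S=L("scene0")
def prep(f,b,k,thr):
    x0,y0,x1,y1=b;g=cv2.cvtColor(f["pixels"],cv2.COLOR_RGB2GRAY)[y0:y1,x0:x1]
    return g
g=prep(W,(320,300,390,362),1,0)
print(g[::4,::4])
cv2.imwrite("pics/w2c.png",cv2.resize(np.clip(W["pixels"][285:365,310:400,::-1].astype(int)*3,0,255).astype(np.uint8),None,fx=5,fy=5,interpolation=cv2.INTER_CUBIC))
print("W ray",ray(W,355,333,.139))
t=T["pixels"][215:250,375:408].mean(2).astype(int);print(t[::2,::2])
E
```

```text
[[174 164 184  39  20  19  16  26  17  22  23  18  15 103 138 119 112 118]
 [153 183 109  19  20  21  15  20  17  20  17  24  15  19 134 113 120 127]
 [174 186  15  16  17  25  19  17  20  14  14  20  18  17 151 112 125 128]
 [121 178  12  13  15  19  39  58  59  57  56  56  29  20  29 117 123 121]
 [ 87 115  12  16  18  60  55  56  53  43  49  53  51  52  32  69  85  73]
 [ 24  19  16  23  57  56  42  55  51  53  52  50  42  51  49  20  23  21]
 [ 27  27  16  54  56  48  53  53  51  52  53  51  49  42  48  31  42  42]
 [142 144  13  54  53  53  51  51  51  50  50  49  51  48  47  48 164 159]
 [230 230 103  53  42  52  51  49  49  48  48  48  47  50  47  45 233 230]
 [230 229 164  51  48  48  51  50  49  50  46  48  49  45  46  41 232 229]
 [229 230 232  50  50  49  50  49  48  46  46  47  47  48  46  39 230 229]
 [230 230 231  37  48  47  47  46  47  49  47  46  46  38  43 227 230 229]
 [229 230 230 234  47  47  47  47  46  48  44  46  43  44 128 230 230 228]
 [229 229 230 229 233  41  46  46  42  43  45  44  41 155 230 229 229 229]
 [230 229 230 230 229 231 204  31  38  41  37 132 
[... 723 characters left out ...]
 48  68  68  70  70  73  72  71  72  70  70  69  73 127 174]
 [106  64  45  65  69  72  72  72  72  72  73  70  75  71  65 108 168]
 [105  69  36  64  69  68  72  71  72  70  70  73  72  71  54  99 165]
 [104  86  38  47  71  68  71  72  72  73  72  76  73  72  52  92 147]
 [ 97 101  60  45  53  69  69  67  74  69  69  72  76  85  57  78 137]
 [ 86 101  93  66  42  49  60  69  72  73  75  82  92  95  71  66 125]
 [105  88 101  96  78  64  64  66  88 110 110  97  92 101  76  57 107]
 [ 86  90  90 105 125 127 129 129 125 115 104  93  91  98  83  55  96]
 [ 82  80  95  95 106 108 112 115 115 103  91  87  86  93  91  57  88]
 [ 91 106 114  98 105 114 124 119  94  84  83  84  88  96  93  65  71]]
```

View pics/w2c.png

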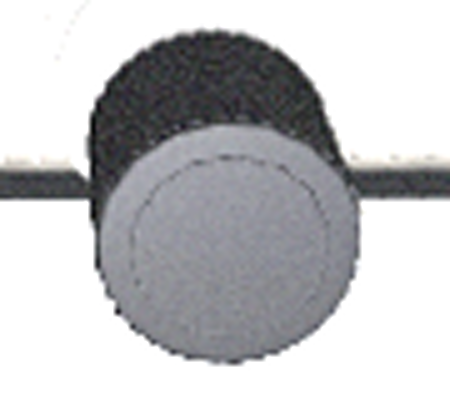

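```bash
python3 -m handwheel '[[[0,0.015,-0.028,0,0,0,-1.26],[0,0.015,-0.028,-0.01,0,0,-1.26],[0,0.015,-0.028,-0.02,0,0,-1.26],[0,0.015,-0.029,-0.03,0,0,-1.26],[0,0,0,-0.03,0,0,-1.26]]]' 20
python3 -m handwheel '[[[0,0,0,-0.03,0,0,0],[0,0,0,-0.03,0,0,0],[0,0,0,-0.02,0,0,0],[0,0,0,0,0,0,0],[0,0,0,0,0,0,0]]]'
python3 -c "
from bench import r;s=r.read_state();print(s['qpos'],s['eef_pos'],s['eef_rot'])"
```

```text
t: 19.2
eef_pos: [0.6086, -0.2548, 0.241]
eef_rot: [-179.9, 0.0, 69.5]
contact_force: [-0.6, -0.2, -1.5]
grip_width: 0.998
gripper_force: 0.0
t: 19.7
eef_pos: [0.6086, -0.2508, 0.1639]
eef_rot: [-180.0, -0.0, 69.9]
contact_force: [0.1, 0.7, -0.1]
grip_width: 0.999
gripper_force: 0.0
[ 45.66988721  36.03568203 -37.71338329  89.81536444  23.92614596
  62.43214559 -18.00634027] [ 0.60860762 -0.25075883  0.16389436] [-1.79994718e+02 -2.10558703e-02  6.99462038e+01]
```

```bash
cat > cap.py <<'E'
from bench import cams
import cv2,numpy as np
from h import *
f=cams.grab_frame("wrist");p=f["pixels"]
u,v=proj(f,(.610,-.250,.139));print("pred",u,v)
g=cv2.GaussianBlur(cv2.cvtColor(p,cv2.COLOR_RGB2GRAY),(3,3),0);u,v=int(u),int(min(v,470))
x0,x1,y0,y1=max(u-90,0),u+90,max(v-90,0),min(v+90,480)
print(g[y0:y1:12,x0:x1:12])
E
python3 cap.py
```

```text
pred 320.1569057110103 280.45740699789235
[[ 76  76  76  78  89 143 105 123 122 107 172 106 108 114 115]
 [ 74  69  70  96 146 131 145 135 115 144 138 134 120 122 117]
 [125 114 112 105 124  99  20  21  19  20  31 135 118 124 124]
 [119 122 118 104 141  16  28  30  30  31  22  49 133 111 122]
 [120 116 123 119  21  29  30  29  28  29  30  29 115 117 109]
 [105 102 106 106  29  29  30  30  30  28  29  29  47  49  25]
 [103  98 106  57  28  27  29  29  30  29  28  27  28 105 234]
 [ 33 102  96  21  24  24  24  24  28  28  28  29  26 233 233]
 [ 31 102 103  56  24  24  23  24  24  28  26  61  61 233 233]
 [126  22 102 105  24  24  24  24  37  57  57  55  69 233 233]
 [232  98  23 106  49  51  53  54  54  54  53  51 233 232 232]
 [232 232  75  23  94 217  49  49  49  49  94 232 232 232 232]
 [232 232 228 154 232 232 232 232 232 232 232 232 232 232 232]
 [232 232 232 232 232 232 232 232 232 232 232 232 232 232 232]
 [231 231 231 232 231 232 232 232 232 232 232 232 232 232 231]]
```

```bash
cat >> cap.py <<'E'
m=((g>=22.5)&(g<80)).astype(np.uint8)[y0:y1,x0:x1]
m=cv2.morphologyEx(cv2.morphologyEx(m,cv2.MORPH_CLOSE,np.ones((5,5))),cv2.MORPH_OPEN,cv2.getStructuringElement(cv2.MORPH_ELLIPSE,(21,21)))
cs,_=cv2.findContours(m,cv2.RETR_EXTERNAL,cv2.CHAIN_APPROX_NONE)
q=max(cs,key=cv2.contourArea)+np.array([x0,y0])
P=np.array([ray(f,float(a),float(b),.139)[:2] for a,b in q[:,0]]).astype(np.float32)
print("ellipse",cv2.fitEllipse(P),"circ",cv2.minEnclosingCircle(P))
Q=P.copy()
from scipy.optimize import least_squares
s=least_squares(lambda t:np.hypot(*(P-t[:2]).T)-.026,[.61,-.25],loss="soft_l1",f_scale=.0005);print("circle r26",s.x, np.abs(s.fun).mean())
E
sed -i 's/^print(g.*$//' cap.py; python3 cap.py
```

```text
pred 319.08295309779106 279.8425079133477
ellipse ((0.6113187074661255, -0.2485540211200714), (0.05008701607584953, 0.0521247498691082), 97.7447509765625) circ ((0.6112145185470581, -0.24978260695934296), 0.027417410165071487)
circle r26 [ 0.61142699 -0.24855475] 0.0006855525946625042
```

```bash
python3 -m handwheel '[[[0,0.0025,0.002,-0.015,0,0,0],[0,0,0,-0.015,0,0,0],[0,0,0,-0.015,0,0,0],[0,0,0,-0.01,0,0,0],[0,0,0,-0.006,0,0,0]]]' 20
python3 -m handwheel '[[[0,0,0,0,0,0,0],[0,0,0,0,0,0,0]]]'
```

```text
t: 20.3
eef_pos: [0.6107, -0.2489, 0.1008]
eef_rot: [-179.9, -0.0, 69.9]
contact_force: [0.1, -0.7, -0.7]
grip_width: 1.0
gripper_force: 0.0
t: 20.5
eef_pos: [0.6114, -0.249, 0.1026]
eef_rot: [180.0, -0.0, 69.9]
contact_force: [-0.2, -0.4, 0.3]
grip_width: 1.005
gripper_force: 0.0
```

Position is good, so I'll close lightly to check centring.

```bash
python3 -m handwheel '[[[0.2,0,0,0,0,0,0],[0.35,0,0,0,0,0,0],[0.5,0,0,0,0,0,0],[0.7,0,0,0,0,0,0],[1,0,0,0,0,0,0]]]' 20
python3 -m handwheel '[[[1,0,0,0,0,0,0],[1,0,0,0,0,0,0]]]'
python3 -c "
from bench import r;s=r.read_state();print(s['contact_force'],s['ft_torque'])"
```

```text
t: 21.0
eef_pos: [0.6113, -0.2491, 0.1026]
eef_rot: [180.0, 0.0, 69.9]
contact_force: [0.1, -0.2, 3.0]
grip_width: 0.591
gripper_force: 21.2
t: 21.2
eef_pos: [0.6113, -0.2492, 0.1025]
eef_rot: [180.0, 0.0, 69.9]
contact_force: [0.6, -1.3, 3.6]
grip_width: 0.595
gripper_force: 21.2
[ 0.57652914 -1.26037121  3.64464397] [-0.12228108 -0.20775414 -0.01066621]
```

```bash
python3 -m handwheel '[[[1,0,0,0,0,0,0],[1,0,0,0,0,0,0],[1,0,0,-0.002,0,0,0],[1,0,0,-0.002,0,0,0],[1,0,0,-0.002,0,0,0]]]' 70
python3 -m handwheel '[[[1,0,0,-0.001,0,0,0],[1,0,0,0,0,0,0]]]'
python3 -c "
from bench import r;s=r.read_state();print(s['contact_force'],s['ft_torque'])"
```

```text
t: 21.7
eef_pos: [0.6113, -0.2491, 0.0964]
eef_rot: [180.0, 0.0, 69.9]
contact_force: [0.2, -0.6, 6.6]
grip_width: 0.581
gripper_force: 71.8
t: 21.9
eef_pos: [0.6113, -0.2491, 0.0953]
eef_rot: [180.0, 0.0, 69.9]
contact_force: [0.7, -0.7, 6.7]
grip_width: 0.582
gripper_force: 71.8
[ 0.70731235 -0.7459175   6.69268423] [-0.19148956 -0.08741749 -0.00137895]
```

```bash
python3 -m handwheel '[[[1,0,0,0,0,0,0.6],[1,0,0,0,0,0,0.8],[1,0,0,0,0,0,0.8],[1,0,0,0,0,0,0.8],[1,0,0,0,0,0,0]]]'
python3 -c "
from bench import r;s=r.read_state();print(s['contact_force'],s['ft_torque'],s['qpos'])"
```

```text
t: 22.4
eef_pos: [0.6113, -0.2489, 0.0954]
eef_rot: [180.0, -0.0, 85.1]
contact_force: [-0.2, -0.5, 6.1]
grip_width: 0.589
gripper_force: 71.8
[-0.21426603 -0.46944355  6.10375203] [ 0.0002358   0.02049066 -0.01418112] [ 46.08937394  41.55291333 -38.87809248  92.00713546  29.69265292
  57.12968034  -7.11700591]
```

```bash
python3 -m handwheel '[[[1,0,0,0,0,0,1.1],[1,0,0,0,0,0,1.1],[1,0,0,0,0,0,1.1],[1,0,0,0,0,0,1.1],[1,0,0,0,0,0,1.1]]]'
python3 -m handwheel '[[[1,0,0,0,0,0,1.1],[1,0,0,0,0,0,1.1],[1,0,0,0,0,0,1.1],[1,0,0,0,0,0,1.1],[1,0,0,0,0,0,1.1]]]'
python3 -m handwheel '[[[1,0,0,0,0,0,1.1],[1,0,0,0,0,0,1.1],[1,0,0,0,0,0,1.1],[1,0,0,0,0,0,1.1],[1,0,0,0,0,0,0]]]'
python3 -c "
from bench import r;s=r.read_state();print(s['contact_force'],s['ft_torque'],s['qpos'])"
```

```text
t: 22.9
eef_pos: [0.6113, -0.2489, 0.0955]
eef_rot: [180.0, 0.0, 112.7]
contact_force: [-0.4, -0.5, 7.4]
grip_width: 0.584
gripper_force: 71.8
t: 23.4
eef_pos: [0.6112, -0.2489, 0.0955]
eef_rot: [180.0, 0.0, 140.2]
contact_force: [-0.6, -0.2, 6.8]
grip_width: 0.587
gripper_force: 71.9
t: 23.9
eef_pos: [0.6112, -0.2491, 0.0953]
eef_rot: [180.0, -0.0, 162.1]
contact_force: [-0.6, -1.3, 6.0]
grip_width: 0.581
gripper_force: 71.9
[-0.57886562 -1.27430428  6.01787521] [-0.22742119  0.09491317  0.03400904] [ 55.21373858  48.15700157 -54.75481852  91.67500311  42.88515578
  63.29130921  61.33732811]
```

```bash
python3 -m handwheel '[[[1,0,0,0.003,0,0,0],[1,0,0,0.004,0,0,0],[1,0,0,0.004,0,0,0],[1,0,0,0.004,0,0,0],[1,0,0,0,0,0,0]]]'
python3 -c "
from bench import r;s=r.read_state();print(s['contact_force'],s['ft_torque'])"
```

```text
t: 24.4
eef_pos: [0.6111, -0.249, 0.1107]
eef_rot: [180.0, 0.0, 161.9]
contact_force: [0.3, -0.7, -0.6]
grip_width: 0.584
gripper_force: 72.3
[ 0.34395929 -0.71706482 -0.60315006] [ 0.00357124 -0.00444475 -0.05570606]
```

The cap came free: pull is about 0.6 N with the tool 8 mm above the closed pose. Lifting straight up to +10 cm.

```bash
python3 -m handwheel '[[[1,0,0,0.01,0,0,0],[1,0,0,0.015,0,0,0],[1,0,0,0.015,0,0,0],[1,0,0,0.015,0,0,0],[1,0,0,0.015,0,0,0]]]'
python3 -m handwheel '[[[1,0,0,0.012,0,0,0],[1,0,0,0.007,0,0,0],[1,0,0,0.002,0,0,0],[1,0,0,0,0,0,0],[1,0,0,0,0,0,0]]]'
python3 - <<'E'
from bench import cams,r
import cv2,numpy as np
s=r.read_state();print(s["eef_pos"],s["eef_rot"],s["dq"].round(2),s["qpos"].round(1),s["contact_force"])
a=cams.grab_frame("scene")["pixels"];b=cams.grab_frame("top")["pixels"]
c=np.hstack([cv2.resize(a[90:390,180:480],(400,400)),cv2.resize(b[130:350,230:450],(400,400))])
cv2.imwrite("pics/end.png",c[...,::-1])
E
```

```text
t: 24.9
eef_pos: [0.6113, -0.249, 0.1822]
eef_rot: [180.0, 0.0, 161.9]
contact_force: [-0.3, -0.9, -0.8]
grip_width: 0.583
gripper_force: 72.4
t: 25.4
eef_pos: [0.6109, -0.249, 0.2007]
eef_rot: [180.0, -0.0, 161.9]
contact_force: [-0.8, -0.4, -0.3]
grip_width: 0.587
gripper_force: 72.4
[ 0.61090319 -0.24904529  0.20073536] [ 1.79980926e+02 -4.71237936e-02  1.61926279e+02] [-0.08  0.05 -0.01  0.07 -0.07 -0.01  0.07] [ 57.4  42.  -59.3  87.3  37.2  72.2  64.9] [-0.84422513 -0.39789658 -0.30125423]
```

View pics/end.png

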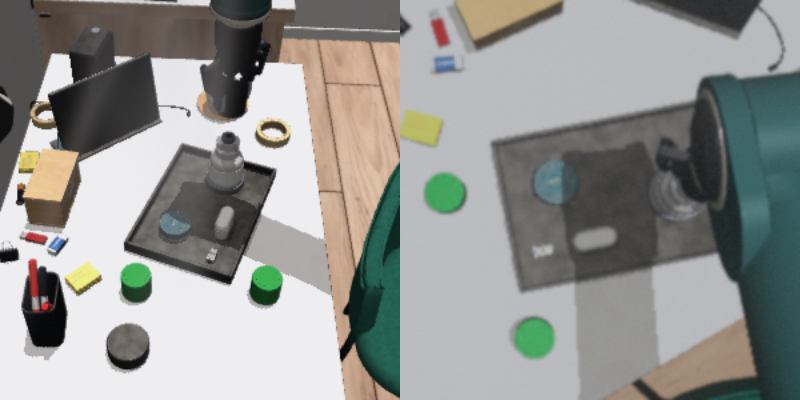

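The final view shows the bottle neck bare at scene crop (228,140), with the cap held in the gripper above it. The tin, case and sharpener lie in the tray, and the black tin and green caps are untouched.

```bash
python3 -m handwheel '[[[1,0,0,0.002,0,0,0],[1,0,0,0,0,0,0],[1,0,0,0,0,0,0],[1,0,0,0,0,0,0]]]'
python3 -c "
from bench import r;print(r.sign_off())"
```

```text
t: 25.9
eef_pos: [0.6111, -0.249, 0.2033]
eef_rot: [180.0, -0.0, 161.9]
contact_force: [0.2, -0.3, -0.0]
grip_width: 0.582
gripper_force: 72.4
the job is handed in; nothing more can be done
None
```

I handed the job in at 25.9 s: the earbud case, sharpener and pin tin lie on the tray floor, released, and the cap was pressed, turned about 92° anticlockwise and is held level about 10 cm above the bottle.

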